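Make up two vacuum-fitting kits for the plasma system

TASK

Make up the two service kits from the fittings standing on the bench. In the two-compartment tray, stand the blanking plate flat, knob up, in the larger compartment with the loose ring laid flat over its knob onto the plate, and stand the square-bodied gauge on its flange in the smaller compartment; in the three-compartment tray, whose middle holds the clamp already, stand the straight pipe upright in one end compartment and the reducer, wide flange down, in the other, either way round. Set everything down without dropping it, and leave the clamp, the amber vial and the spanner where they are.

Things in the scene. Friction and masses are not known exactly. Their poses are not given: they have to be found in the camera images.
- blank_center (a point): Steel blanking plate: a disc 60 mm across and 12 mm thick, lying flat, with an upright round knob (18 mm across) in the middle of its top; 46 mm high in all, so the knob runs from 12 to 46 mm above the underside. 0.3 kg. This point is on its axis, 23 mm above the underside; z up.
- ring_center (a point): Aluminium ring lying flat: 54 mm outside, 38 mm inside, 16 mm high, 0.08 kg. This point is its centre, 8 mm above the underside; z up. It drops over the blanking plate's knob with 10 mm to spare all round and then rests on the top of the disc.
- nipple_center (a point): Straight steel pipe piece standing upright: 70 mm high, a round flange 40 mm across and 8 mm thick at each end, tube 26 mm across between them, a dark bore seen from above. 0.22 kg. This point is on its axis, 35 mm above the underside; z up. It can be gripped across its top flange.
- reducer_center (a point): Steel reducer standing on its wide flange: 59 mm high, bottom flange 54 mm across and 10 mm thick, then a cone narrowing to a neck 24 mm across (from 32 to 49 mm up), and a top flange 36 mm across and 10 mm thick with a dark bore. 0.25 kg. This point is on its axis, 29.5 mm above the underside; z up. It can be gripped across its top flange.
- gauge_center (a point): Vacuum gauge standing on a round steel flange (40 mm across, 8 mm thick): a grey square body 36 x 36 mm from 20 to 72 mm above the underside, its sides along this point's x and y axes, and a black socket 14 mm across on top up to 80 mm. 0.18 kg. This point is on its axis, 40 mm above the underside; z up.
- tray_two: White plastic tray with two unequal compartments, fixed to the bench, 92 mm (its x) by 184 mm (its y), walls 12 mm high and 4 mm thick, floor 4 mm thick. Origin: centre of its underside. The larger compartment (84 x 100 mm) is centred at y = +38 mm, the smaller (84 x 72 mm) at y = -52 mm, both at x = 0.
- tray_three: White plastic tray with three equal compartments in a row, fixed to the bench, 92 mm (its x) by 244 mm (its y), walls 12 mm high and 4 mm thick, floor 4 mm thick. Origin: centre of its underside. Compartments 84 x 76 mm are centred at y = +80, 0 and -80 mm, x = 0. The middle one holds the clamp.
- clamp: Aluminium clamp, a flat ring 52 mm across and 14 mm high with a small lug and bolt at its +y side, lying loose in the middle compartment of the three-compartment tray. Leave it. Origin: centre of the ring's underside.
- vial_center (a point): Small capped amber vial, 26 mm across and 50 mm high, standing loose beyond the gap between the trays. Leave it. This point is half-way up.
- spanner_center (a point): Steel spanner about 150 mm long lying flat on the bench at the left end, beyond the row of fittings, loose. Leave it. This point is the tool's origin, at bench level.
There are look-alikes about, which are no part of the job. What is shaped like the part that bears blank_center but green or turquoise is not meant. Leave any brown or turquoise look-alike of the part that bears ring_center alone.

How it is judged:
By the outcome, as a careful person would: the job done as asked, in the order asked, and still so for the second after the job is handed in, with the robot touching nothing.
It also fails if it takes over 122 s, if anything falls off the work surface, if the arm or the gripper's body presses on something with over 40 N, if the wrist force passes 120 N, or if a joint passes its speed limit or range.

ROBOT

A 6-joint arm with a two-finger parallel gripper is mounted at the origin on the work surface. World frame = base frame: x ahead of the robot, y to its left, z up, the work surface at z = 0. Lengths are in m, angles in rad, forces in N, time in s.
With the tool pointing down it reaches from about 0.375 to 0.975 m from the base axis. Payload 3.8 kg.
Tool frame: the origin (TCP) lies midway between the tips of the shut fingers; the grasp point (between the pads) lies 19 mm behind it; z points along the fingers, y is the direction in which the jaws open and shut (so a half turn about z gives the same grasp; the last joint's range is limited). The gripper opens to 85 mm and grips with 20 to 120 N. Pads are 22 mm wide; open, the fingers measure 114 mm over their backs; the gripper's body (76 mm by 85 mm) begins 54 mm behind the grasp point. The pads swing forward as they close: fully open they stand 13 mm farther back than shut.
Start: joints at [1.148, 0.264, 1.604, -0, 1.274, -0.037], TCP at [0.254, 0.625, 0.231] pointing down, gripper open.
Joint ranges: [-2.63, 2.63], [-0.94, 2.18], [0.31, 2.57], [-1.31, 4.45], [0, 2.66], [-2.55, 2.55]. Speed limits (rad/s): [2.57, 2.57, 3.14, 3.14, 3.14, 3.14].

INTERFACE

Orientations are given as a rotation vector (axis times angle).
In Python, from workcell import bot gives the robot as it stands.
- The arm moves only by the tool drive_tool, never from a script. Its argument "deltas" is a list of rows, each an object with "hand": the opening, from 0 (shut) to 1 (fully open); "offset": the shift along the world's x, y, z in cm, a list of three; "angular": the turn, a rotation vector about the world's x, y, z in degrees, a list of three. A call has 1 to 8 rows; each row is the pose to reach, as a shift and turn from the pose commanded when the call began; what a row does not reach only later rows make up. A row lasts 1/8 s, in which the tool goes at most 62.5 mm and 10.7 degrees, less where a joint would pass 70% of its speed; a pose out of reach is approached as far as the arm can. A call with a gripper value outside its range is refused whole. The fingers move at their own pace and stop on an object; "force" is the grip in N (left out, the last holds). Time passes only in rows, so rows that repeat a pose let the fingers close. It gives the time, the measured TCP pose, the force and the opening at its end, in the units of the state.
- bot.read_state(): the state, without advancing time (a new reading comes with each control period).
- bot.read_camera(name): name is "scene" or "side" or "wrist"; returns a dict with "frame" (384x512x3 uint8, blue, green, red), "mtx" (3x3 intrinsics, pixels), "R" (3x3) and "t" (3): a world point X has camera coordinates R X + t. Camera axes: x right, y down, z forward; pixel columns grow to the right and rows downward; lengths in m; the calibration is good to about 2 mm. The wrist camera is an equidistant fisheye: a pixel r from the principal point sees the ray r / f radians off the axis. A picture is of the moment at which its call begins. There is no depth.
- bot.finish_job(): hands the job in, once; it reports no verdict.
The state is a dict: "time": time; "q": joint angles; "joint_vel": joint speeds; "joint_torque": joint torques, N m; "tool_pos": TCP position; "tcp_rot": TCP orientation; "wrist_force": force on the tool from outside, world axes, zero at the start; "torque": the same for the moment, N m; "width": opening from 0.0 (shut) to 1.0 (fully open).
Only numpy, scipy, OpenCV 4.12 (cv2) and the standard library are available. Lean on these libraries where they do the work, as an engineer would, in place of code of your own. Each camera call takes 0.05 s, during which the arm holds its last target. There are 200 camera calls.

## Working session

There is one attempt and no reset: what is moved stays moved. The work goes in short steps, Python scripts to look and compute and a tool call to move; the robot and the scene stay as the last step left them, time stands still between calls to the robot, and variables do not carry over. Pictures are saved under pics/ and viewed, about 12 in all and at most 16, crops included, and the job is handed in when it is done.

Besides the shell and the picture viewer there is one more tool, called in YAML: its name, and indented under it one key for each argument. drive_tool: Moves the arm, as the interface text tells. Its arguments: {"type":"object","properties":{"deltas":{"type":"array"},"force":{"type":"number"}},"required":["deltas"]}

```bash
mkdir -p pics && cat > h.py <<'E'
import numpy as np, cv2
from workcell import bot
from scipy.spatial.transform import Rotation as Ro
def grab(n, save=None):
    c=bot.read_camera(n)
    if save: cv2.imwrite('pics/%s.png'%save,c['frame'])
    return c
def ray(c,u,v,fish=False):
    K=np.array(c['mtx']); x=(u-K[0,2])/K[0,0]; y=(v-K[1,2])/K[1,1]
    if fish:
        th=np.hypot(x,y); s=np.sin(th)/max(th,1e-9); d=np.array([x*s,y*s,np.cos(th)])
    else: d=np.array([x,y,1.])
    R=np.array(c['R']); return -R.T@np.array(c['t']), R.T@d
def onz(c,u,v,z,fish=False):
    o,d=ray(c,u,v,fish); return o+d*(z-o[2])/d[2]
def proj(c,X,fish=False):
    p=np.array(c['R'])@np.array(X)+np.array(c['t']); K=np.array(c['mtx'])
    if fish:
        r=np.hypot(p[0],p[1]); th=np.arctan2(r,p[2]); a=p[:2]/max(r,1e-9)*th
    else: a=p[:2]/p[2]
    return K[0,0]*a[0]+K[0,2],K[1,1]*a[1]+K[1,2]
E
python3 - <<'E'
from h import *
ims=[]
for n in ['scene','side','wrist']:
    c=grab(n,n+'0'); print(n,np.round(c['mtx'],1).tolist(),(-np.array(c['R']).T@c['t']).round(3))
    np.savez('pics/%s0.npz'%n,**c)
    cv2.imwrite('pics/%sbig.png'%n,cv2.resize(c['frame'],(800,600),interpolation=cv2.INTER_CUBIC))
print(bot.read_state())
E
```

```text
scene [[448.7, 0.0, 262.2], [0.0, 448.7, 189.9], [0.0, 0.0, 1.0]] [ 0.931 -0.495  0.812]
side [[415.3, 0.0, 261.3], [0.0, 415.3, 188.2], [0.0, 0.0, 1.0]] [-0.095 -0.609  0.7  ]
wrist [[297.3, 0.0, 258.3], [0.0, 297.3, 189.1], [0.0, 0.0, 1.0]] [0.193 0.65  0.374]
{'time': 0.15, 'q': array([ 1.14807939e+00,  2.64613380e-01,  1.60508150e+00,  1.02018853e-05,
        1.27369102e+00, -3.69061470e-02]), 'joint_vel': array([ 0.00081956, -0.00236085, -0.0016062 , -0.0010757 , -0.00264561,
       -0.00149268]), 'joint_torque': array([ 4.54013289e-04, -5.15901732e+01, -3.67960238e+01,  8.25829943e-05,
        7.93068524e-03,  4.03036051e-05]), 'tool_pos': array([0.2537764 , 0.62485853, 0.23021415]), 'tcp_rot': array([-6.02202770e-01, -3.08290814e+00,  2.73890311e-03]), 'wrist_force': array([ 0.25873641, -0.07531551, -0.09444221]), 'torque': array([ 0.04545193,  0.02209835, -0.00456882]), 'width': 1.0014282722108034}
```

View pics/scenebig.png

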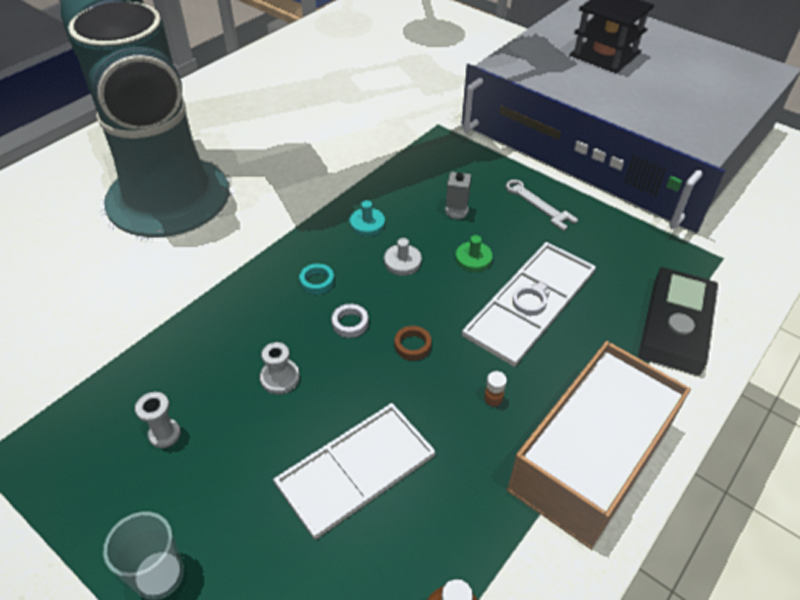

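View pics/sidebig.png

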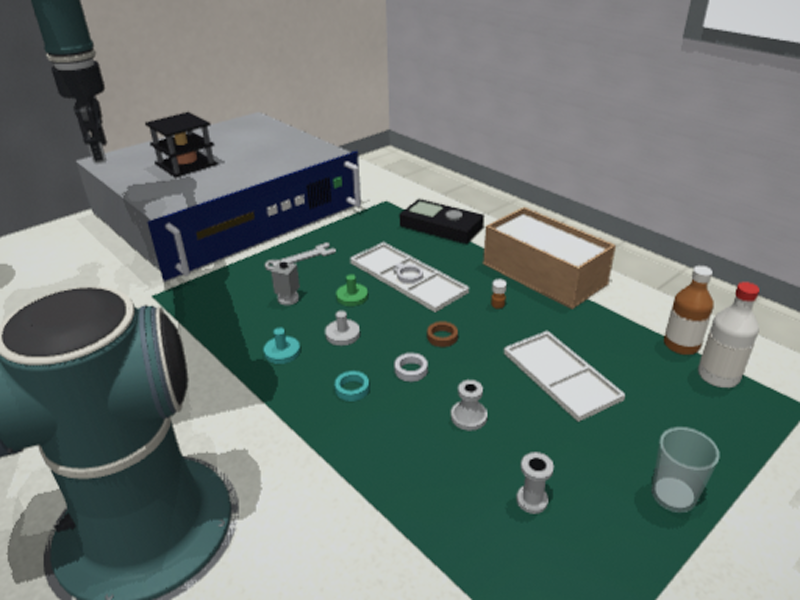

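View pics/wristbig.png

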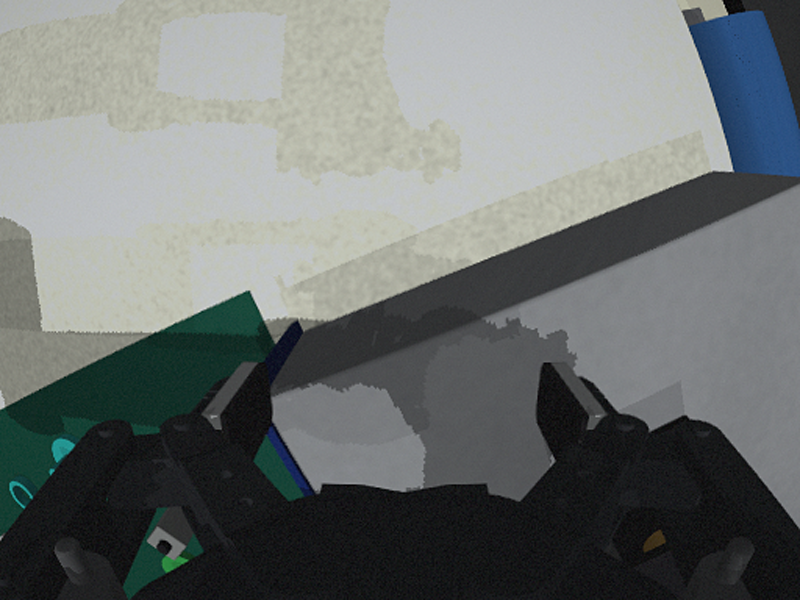

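The scene and side views show all the parts. In 800x600 scene pixels:

| Part | Pixel position |
|---|---|
| Gauge | (460,177) |
| Grey plate | (403,242) |
| Light ring | (350,319) |
| Reducer | (275,351) |
| Pipe | (152,404) |
| tray_two | around (355,470) |
| tray_three | around (530,300) |
| Vial | (496,388) |

The wrist camera mostly sees the cabinet that the arm hangs over. Next I measure from both views.

```bash
cat > m.py <<'E'
from h import *
S=dict(gauge=(460,177,.08),blank=(403,241,.046),ring=(350,319,.008),reducer=(275,352,.059),nipple=(152,404,.07),vial=(496,379,.05))
D=dict(gauge=(284,265,.08),blank=(342,315,.046),ring=(411,366,.008),reducer=(469,388,.059),nipple=(537,463,.07),vial=(499,286,.05))
cs={n:dict(np.load('pics/%s0.npz'%n)) for n in ('scene','side')}
for k in S:
    out=[]
    for n,P in (('scene',S),('side',D)):
        out.append(onz(cs[n],P[k][0]/1.5625,P[k][1]/1.5625,P[k][2])[:2].round(4))
    print(k,*out)
for n in cs:
    c=cs[n]; hsv=cv2.cvtColor(c['frame'],cv2.COLOR_BGR2HSV)
    m=((hsv[...,1]<60)&(hsv[...,2]>110)).astype(np.uint8)
    cn,_=cv2.findContours(m,cv2.RETR_EXTERNAL,cv2.CHAIN_APPROX_NONE)
    for k in cn:
        a=cv2.contourArea(k)
        if 60<a<9000:
            # rectify hull to the plane z=12mm and fit a rectangle
            z=.012 if a>800 else .008
            P=np.array([onz(c,*p[0],z)[:2]*1000 for p in k],np.float32)
            r=cv2.minAreaRect(P)
            x,y=r[0]
            if 200<x<900 and -500<y<500: print(n,int(a),np.round(r[0],1),np.round(r[1],1),round(r[2],1), 'px',k.reshape(-1,2).mean(0).round())
E
python3 m.py
```

```text
gauge [0.4229 0.2932] [0.4148 0.2877]
blank [0.4255 0.1401] [0.4237 0.1313]
ring [ 0.4468 -0.0111] [ 0.4491 -0.0145]
reducer [ 0.4391 -0.1494] [ 0.4369 -0.1513]
nipple [ 0.388  -0.3083] [ 0.3892 -0.3102]
vial [0.691  0.0098] [0.6815 0.0021]
scene 195 [ 805.5 -230.1] [33.4 20.6] 39.2 px [292. 378.]
scene 1750 [ 502.9 -421.1] [105.7  75. ] 8.1 px [ 92. 354.]
scene 69 [ 390.5 -310.8] [38.3 31.9] 71.0 px [105. 278.]
scene 4118 [ 616.1 -188.2] [186.9  97.3] 76.9 px [225. 300.]
scene 281 [ 342.9 -295.2] [43.8 42.2] 39.6 px [ 97. 259.]
scene 122 [680.2  36.2] [26.3 35.3] 34.5 px [317. 243.]
scene 5157 [832.1  68.1] [119.2 221.7] 0.1 px [387. 275.]
scene 417 [ 426.9 -139.9] [52.1 86.4] 45.0 px [178. 235.]
scene 132 [835.4 302.8] [36.7 33.9] 39.7 px [436. 206.]
scene 327 [443.1  -8.9] [54.3 55.5] 39.8 px [223. 203.]
scene 379 [814.1 368.7] [52.7 65.2] 17.2 px [439. 187.]
scene 2999 [634.3 196.3] [ 96.  252.3] 1.2 px [338. 193.]
scene 333 [418.9 142.2] [60.6 71.5] 73.8 px [257. 163.]
scene 270 [520.2 404.9] [ 41.8 151.3] 78.5 px [347. 131.]
scene 62 [374.6 364.8] [37.  38.7] 30.0 px [294. 115.]
side 129 [ 382.3 -313.1] [34.1 39.7] 23.3 px [340. 319.]
side 269 [ 434.5 -282.8] [48.  43.3] 56.9 px [343. 298.]
side 1253 [ 576.7 -424. ] [149.6  74.3] 25.0 px [437. 298.]
side 237 [ 434.3 -154. ] [52.4 54. ] 35.9 px [300. 265.]
side 149 [ 477.4 -118.2] [46. 37.] 46.8 px [301. 249.]
side 279 [447.9 -13.6] [65.9 53.9] 46.7 px [262. 234.]
side 2039 [ 611.5 -191. ] [194.2 102.4] 76.8 px [360. 240.]
side 245 [432.7 148.7] [92.9 57.8] 51.0 px [219. 209.]
side 63 [733.5  44.4] [50.1 24.1] 41.3 px [319. 183.]
side 1469 [629.5 193.7] [107.  258.2] 1.0 px [262. 176.]
side 225 [516.6 387.4] [ 71.5 149.7] 80.8 px [192. 164.]
side 100 [858.4 377.2] [55.2 63.7] 17.8 px [272. 133.]
```

```bash
python3 - <<'E'
from h import *
c=dict(np.load('pics/scene0.npz'));d=dict(np.load('pics/side0.npz'))
f=lambda c,u,v,z:onz(c,u/1.5625,v/1.5625,z)[:2].round(3)
print('turqblank',f(c,367,206,.04),f(d,280,333,.04),'green',f(c,475,241,.04),f(d,351,279,.04))
print('turqring',f(c,317,277,.008),f(d,352,385,.008),'brown',f(c,413,342,.008),f(d,442,333,.008))
# two-view triangulation: stack top front corner, cabinet left front corner
def tri(p,q):
    o1,d1=ray(c,*(np.array(p)/1.5625));o2,d2=ray(d,*(np.array(q)/1.5625))
    s=np.linalg.lstsq(np.c_[d1,-d2],o2-o1,rcond=None)[0]; return ((o1+d1*s[0]+o2+d2*s[1])/2).round(3)
print('cab corner R',tri((717,170),(357,153)),'L',tri((468,67),(152,222)))
print('gauge top',tri((460,177),(284,265)),'blank',tri((403,241),(342,315)),'vial',tri((496,376),(499,284)))
w=dict(np.load('pics/wrist0.npz')); print(w['R'].round(3), proj(w,[.254,.625,.231],True), proj(w,[.254,.625,.1],True))
E
```

```text
turqblank [0.321 0.172] [0.322 0.169] green [0.51  0.219] [0.511 0.217]
turqring [0.348 0.02 ] [0.351 0.016] brown [0.547 0.015] [0.548 0.013]
cab corner R [0.762 0.504 0.136] L [0.278 0.511 0.132]
gauge top [0.42  0.298 0.075] blank [0.426 0.138 0.044] vial [0.689 0.011 0.049]
[[ 0.376  0.926 -0.002]
 [ 0.895 -0.363  0.258]
 [ 0.238 -0.099 -0.966]] (np.float64(258.0889816086482), np.float64(239.48307528329326)) (np.float64(258.44617094555406), np.float64(181.33317939046339))
```

drive_tool:
  deltas:
    - {"hand": 0.6, "offset": [17.1, -48.7, 0], "angular": [0, 0, 0]}
    - {"hand": 0.6, "offset": [17.1, -48.7, 0], "angular": [0, 0, 0]}
    - {"hand": 0.6, "offset": [17.1, -48.7, 0], "angular": [0, 0, 0]}
    - {"hand": 0.6, "offset": [17.1, -48.7, 0], "angular": [0, 0, 0]}
    - {"hand": 0.6, "offset": [17.1, -48.7, 0], "angular": [0, 0, 0]}
    - {"hand": 0.6, "offset": [17.1, -48.7, 0], "angular": [0, 0, 0]}
    - {"hand": 0.6, "offset": [17.1, -48.7, 0], "angular": [0, 0, 0]}
    - {"hand": 0.6, "offset": [17.1, -48.7, 0], "angular": [0, 0, 0]}

```text
time: 1.15
tool_pos: [0.4198, 0.1517, 0.2313]
tcp_rot: [0.602, 3.083, 0.0]
wrist_force: [1.1, -0.0, 0.3]
width: 0.605
```

drive_tool:
  deltas:
    - {"hand": 0.6, "offset": [0, 0, 0], "angular": [0, 0, 0]}
    - {"hand": 0.6, "offset": [0, 0, 0], "angular": [0, 0, 0]}

```text
time: 1.4
tool_pos: [0.4195, 0.1536, 0.2311]
tcp_rot: [-0.604, -3.082, -0.001]
wrist_force: [0.7, 1.0, 0.8]
width: 0.595
```

```bash
python3 - <<'E'
from h import *
c=grab('wrist'); np.savez('pics/w1.npz',**c); print(bot.read_state()['tool_pos'])
cv2.imwrite('pics/w1.png',cv2.resize(c['frame'],(800,600),interpolation=cv2.INTER_CUBIC))
E
```

```text
[0.41928377 0.15430772 0.23110644]
```

View pics/w1.png

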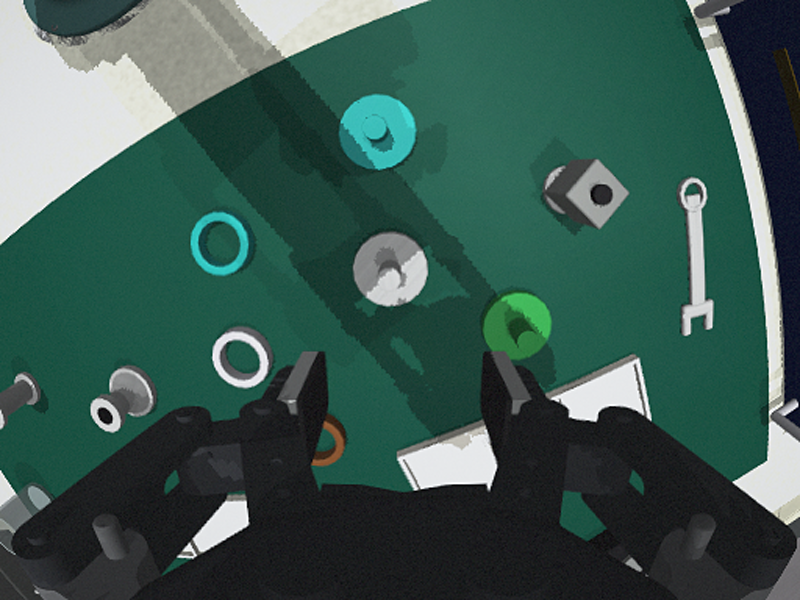

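The wrist view shows the grey plate's disc at (391,268), the light ring at (242,357), and the gauge's top square with corners near (596,157), (629,192), (598,228) and (561,196), socket at (601,195). The reducer's bore is at (104,413).

```bash
python3 - <<'E'
from h import *
c=dict(np.load('pics/w1.npz')); F=c['frame']; hsv=cv2.cvtColor(F,cv2.COLOR_BGR2HSV)
f=lambda u,v,z:onz(c,(u+.5)/1.5625-.5,(v+.5)/1.5625-.5,z,True)[:2].round(4)
m=((hsv[...,1]<70)&(hsv[...,2]>60)).astype(np.uint8)
cn,_=cv2.findContours(m,cv2.RETR_EXTERNAL,cv2.CHAIN_APPROX_NONE)
for name,(u,v),z in (('blank',(391,268),.012),('ring',(220,340),.008)):
    k=[k for k in cn if cv2.contourArea(k)>100 and abs(cv2.boundingRect(k)[0]+cv2.boundingRect(k)[2]/2-u/1.5625)<20 and abs(cv2.boundingRect(k)[1]+cv2.boundingRect(k)[3]/2-v/1.5625)<20]
    for q in k:
        P=np.array([onz(c,*p[0],z,True)[:2]*1000 for p in q],np.float32)
        print(name,cv2.fitEllipse(P),cv2.minEnclosingCircle(P))
print('disc pick',f(391,268,.011),'ring pick',f(242,357,.010),'knob',f(391,284,.046))
G=[f(*p,.072) for p in ((596,157),(629,192),(598,228),(561,196))]; print(G,np.mean(G,0))
G=np.array(G)
for i in range(4):
    e=G[(i+1)%4]-G[i]; print(np.linalg.norm(e).round(4),np.degrees(np.arctan2(e[1],e[0])).round(1))
print('sock',f(601,195,.08),'red',f(104,413,.059))
E
```

```text
blank ((424.2995910644531, 140.2128448486328), (59.1326904296875, 60.3331298828125), 59.52296447753906) ((424.33660888671875, 140.24546813964844), 30.72022819519043)
ring ((447.85382080078125, -13.634074211120605), (54.42751693725586, 60.88996505737305), 27.283113479614258) ((447.7978515625, -13.662188529968262), 30.843461990356445)
disc pick [0.4239 0.1413] ring pick [ 0.447  -0.0117] knob [0.4286 0.1403]
[array([0.3929, 0.3062]), array([0.4239, 0.3227]), array([0.4398, 0.2912]), array([0.4096, 0.2723])] [0.41655 0.2981 ]
0.0351 28.0
0.0353 -63.2
0.0356 -148.0
0.0378 116.2
sock [0.4172 0.2976] red [ 0.4362 -0.1494]
```

drive_tool:
  deltas:
    - {"hand": 0.6, "offset": [0.5, -1.4, -5], "angular": [0, 0, 0]}
    - {"hand": 0.6, "offset": [0.5, -1.4, -10], "angular": [0, 0, 0]}
    - {"hand": 0.6, "offset": [0.5, -1.4, -15], "angular": [0, 0, 0]}
    - {"hand": 0.6, "offset": [0.5, -1.4, -18], "angular": [0, 0, 0]}
    - {"hand": 0.6, "offset": [0.5, -1.4, -20], "angular": [0, 0, 0]}
    - {"hand": 0.6, "offset": [0.5, -1.4, -21.2], "angular": [0, 0, 0]}
    - {"hand": 0.6, "offset": [0.5, -1.4, -21.2], "angular": [0, 0, 0]}

```text
time: 2.33
tool_pos: [0.4237, 0.1405, 0.0186]
tcp_rot: [-0.599, -3.082, 0.001]
wrist_force: [-0.5, -0.2, 0.3]
width: 0.6
```

drive_tool:
  deltas:
    - {"hand": 0.0, "offset": [0, 0, 0], "angular": [0, 0, 0]}
    - {"hand": 0, "offset": [0, 0, 0], "angular": [0, 0, 0]}
    - {"hand": 0, "offset": [0, 0, 0], "angular": [0, 0, 0]}
    - {"hand": 0, "offset": [0, 0, 0], "angular": [0, 0, 0]}
    - {"hand": 0, "offset": [0, 0, 0], "angular": [0, 0, 0]}
    - {"hand": 0, "offset": [0, 0, 0], "angular": [0, 0, 0]}
  force: 50

```text
time: 3.08
tool_pos: [0.4258, 0.1399, 0.0206]
tcp_rot: [0.603, 3.081, 0.002]
wrist_force: [-2.0, 1.0, 6.7]
width: 0.19
```

drive_tool:
  deltas:
    - {"hand": 0, "offset": [0, 0, 1.5], "angular": [0, 0, 0]}
    - {"hand": 0, "offset": [0, 0, 5], "angular": [0, 0, 0]}
    - {"hand": 0, "offset": [0, 0, 10], "angular": [0, 0, 0]}
    - {"hand": 0, "offset": [0, 0, 14], "angular": [0, 0, 0]}
    - {"hand": 0, "offset": [0, 0, 14], "angular": [0, 0, 0]}

```text
time: 3.7
tool_pos: [0.4275, 0.1403, 0.1636]
tcp_rot: [0.601, 3.076, 0.006]
wrist_force: [-0.3, -0.5, -3.1]
width: 0.189
```

drive_tool:
  deltas:
    - {"hand": 0, "offset": [3, -4.5, 0], "angular": [0, 0, 0]}
    - {"hand": 0, "offset": [6, -9, 0], "angular": [0, 0, 0]}
    - {"hand": 0, "offset": [9, -13.5, 0], "angular": [0, 0, 0]}
    - {"hand": 0, "offset": [12, -18, 0], "angular": [0, 0, 0]}
    - {"hand": 0, "offset": [15, -22.5, 0], "angular": [0, 0, 0]}
    - {"hand": 0, "offset": [17.5, -26, 0], "angular": [0, 0, 0]}
    - {"hand": 0, "offset": [19, -28.5, 0], "angular": [0, 0, 0]}
    - {"hand": 0, "offset": [19, -28.5, 0], "angular": [0, 0, 0]}

```text
time: 4.7
tool_pos: [0.614, -0.1471, 0.1568]
tcp_rot: [-0.606, -3.079, 0.0]
wrist_force: [-0.5, 1.8, -3.8]
width: 0.193
```

```bash
cat > look.py <<'E'
import sys
from h import *
n=sys.argv[1]; c=grab(sys.argv[2] if len(sys.argv)>2 else 'wrist'); np.savez('pics/%s.npz'%n,**c); s=bot.read_state(); print(s['time'],s['tool_pos'],s['wrist_force'],s['width'])
cv2.imwrite('pics/%s.png'%n,cv2.resize(c['frame'],(800,600),interpolation=cv2.INTER_CUBIC))
E
python3 look.py w2
```

```text
4.75 [ 0.61323948 -0.145804    0.15683554] [-0.19213902  1.2797043  -3.12507992] 0.19114616451831876
```

View pics/w2.png

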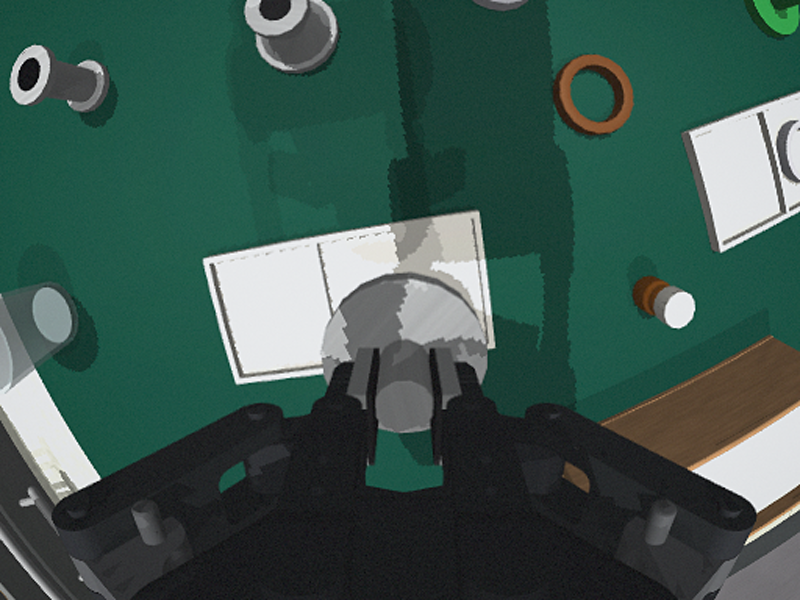

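The plate is held at its knob. Tray_two's rim corners are at (206,259), (479,211), (494,347) and (237,383), with the divider at (320,244), so the smaller compartment is on the left (-y). The pipe's bore is at (28,74) and the reducer's at (276,5).

```bash
python3 - <<'E'
from h import *
c=dict(np.load('pics/w2.npz'))
f=lambda u,v,z:onz(c,(u+.5)/1.5625-.5,(v+.5)/1.5625-.5,z,True)[:2]
A,B,C,D=[f(*p,.012) for p in ((206,259),(479,211),(494,347),(237,383))]
ctr=(A+B+C+D)/4; y=(B-A)+(C-D); y/=np.linalg.norm(y)
print(A,B,C,D,np.linalg.norm(B-A),np.linalg.norm(D-A),ctr,np.degrees(np.arctan2(y[1],y[0])))
print('large',ctr+.038*y,'small',ctr-.052*y,'div',f(320,244,.012), 'pipe',f(28,74,.07))
G=[f(*p,.012) for p in ((683,132),(718,250))]; print('tray3 end',G,np.mean(G,0))
E
```

```text
[ 0.55063525 -0.26430219] [ 0.59162111 -0.08691438] [ 0.68049794 -0.10845716] [ 0.63909766 -0.28647262] 0.1820611945439532 0.09119827837542153 [ 0.61546299 -0.18653659] 76.94876252602235
large [ 0.62404423 -0.14951818] small [ 0.60372023 -0.23719335] div [ 0.57303456 -0.18740307] pipe [ 0.38636909 -0.31012234]
tray3 end [array([0.58912539, 0.07258184]), array([0.68028143, 0.07792679])] [0.63470341 0.07525431]
```

drive_tool:
  deltas:
    - {"hand": 0, "offset": [1.1, -0.4, -3], "angular": [0, 0, 0]}
    - {"hand": 0, "offset": [1.1, -0.4, -7], "angular": [0, 0, 0]}
    - {"hand": 0, "offset": [1.1, -0.4, -10], "angular": [0, 0, 0]}
    - {"hand": 0, "offset": [1.1, -0.4, -11.5], "angular": [0, 0, 0]}
    - {"hand": 0, "offset": [1.1, -0.4, -12.3], "angular": [0, 0, 0]}
    - {"hand": 0, "offset": [1.1, -0.4, -12.7], "angular": [0, 0, 0]}
    - {"hand": 0, "offset": [1.1, -0.4, -12.7], "angular": [0, 0, 0]}

```text
time: 5.62
tool_pos: [0.6263, -0.1495, 0.0332]
tcp_rot: [0.602, 3.082, -0.0]
wrist_force: [1.1, 0.5, -2.9]
width: 0.193
```

drive_tool:
  deltas:
    - {"hand": 0, "offset": [0, 0, -0.2], "angular": [0, 0, 0]}
    - {"hand": 0, "offset": [0, 0, -0.4], "angular": [0, 0, 0]}
    - {"hand": 0, "offset": [0, 0, -0.6], "angular": [0, 0, 0]}
    - {"hand": 0, "offset": [0, 0, -0.6], "angular": [0, 0, 0]}

```text
time: 6.12
tool_pos: [0.6254, -0.1493, 0.026]
tcp_rot: [-0.602, -3.083, -0.0]
wrist_force: [-0.8, -0.2, -3.4]
width: 0.19
```

drive_tool:
  deltas:
    - {"hand": 0, "offset": [0, 0, -0.1], "angular": [0, 0, 0]}
    - {"hand": 0, "offset": [0, 0, -0.2], "angular": [0, 0, 0]}
    - {"hand": 0, "offset": [0, 0, -0.2], "angular": [0, 0, 0]}

```text
time: 6.5
tool_pos: [0.6257, -0.1494, 0.0246]
tcp_rot: [0.602, 3.083, 0.0]
wrist_force: [-0.4, -0.2, 0.9]
width: 0.187
```

drive_tool:
  deltas:
    - {"hand": 0.5, "offset": [0, 0, 0], "angular": [0, 0, 0]}
    - {"hand": 0.5, "offset": [0, 0, 0], "angular": [0, 0, 0]}
    - {"hand": 0.5, "offset": [0, 0, 0.5], "angular": [0, 0, 0]}
    - {"hand": 0.7, "offset": [0, 0, 3], "angular": [0, 0, 0]}
    - {"hand": 0.85, "offset": [0, 0, 8], "angular": [0, 0, 0]}
    - {"hand": 0.85, "offset": [-3, 2, 12], "angular": [0, 0, 0]}
    - {"hand": 0.85, "offset": [-8, 6, 13.5], "angular": [0, 0, 0]}

```text
time: 7.38
tool_pos: [0.5511, -0.0922, 0.1632]
tcp_rot: [0.603, 3.075, -0.0]
wrist_force: [-0.1, 1.4, 1.1]
width: 0.843
```

drive_tool:
  deltas:
    - {"hand": 0.85, "offset": [-4, 3, 0], "angular": [0, 0, 0]}
    - {"hand": 0.85, "offset": [-8, 6, 0], "angular": [0, 0, 0]}
    - {"hand": 0.85, "offset": [-10, 8, 0], "angular": [0, 0, 0]}
    - {"hand": 0.85, "offset": [-10, 8, 0], "angular": [0, 0, 0]}
    - {"hand": 0.85, "offset": [-10, 8, 0], "angular": [0, 0, 0]}

```text
time: 8.0
tool_pos: [0.4492, -0.0117, 0.1593]
tcp_rot: [0.601, 3.081, -0.0]
wrist_force: [1.0, -0.1, 0.8]
width: 0.851
```

```bash
python3 look.py w3
```

```text
8.05 [ 0.44937095 -0.01194119  0.15917739] [ 0.05921383  0.06722654 -0.69150343] 0.8522535804631325
```

View pics/w3.png

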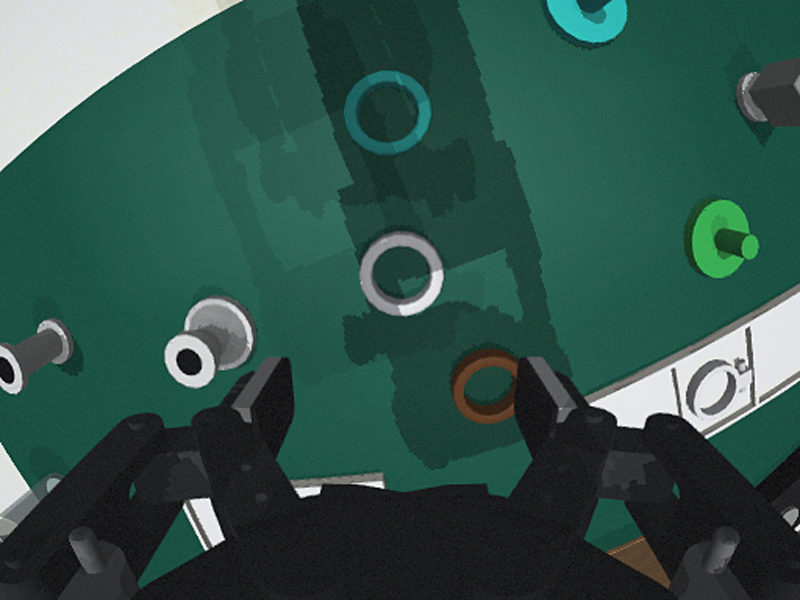

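The wrist view shows the light ring at (401,273), the reducer's bore at (189,362) and the brown ring clear on the right.

```bash
python3 - <<'E'
from h import *
c=dict(np.load('pics/w3.npz')); F=c['frame']; hsv=cv2.cvtColor(F,cv2.COLOR_BGR2HSV)
f=lambda u,v,z:onz(c,(u+.5)/1.5625-.5,(v+.5)/1.5625-.5,z,True)[:2].round(4)
m=((hsv[...,1]<70)&(hsv[...,2]>60)).astype(np.uint8)
cn,_=cv2.findContours(m,cv2.RETR_CCOMP,cv2.CHAIN_APPROX_NONE)
for q in cn:
    b=cv2.boundingRect(q)
    if abs(b[0]+b[2]/2-257)<12 and abs(b[1]+b[3]/2-175)<12 and b[2]>20:
        for z in (.008,.016):
            P=np.array([onz(c,*p[0],z,True)[:2]*1000 for p in q],np.float32); print(z,cv2.fitEllipse(P))
print('red',f(189,362,.059),'nip',f(8,372,.07))
E
```

```text
0.008 ((448.1605224609375, -12.736185073852539), (54.270484924316406, 56.0137939453125), 64.82567596435547)
0.016 ((446.54278564453125, -12.030098915100098), (52.79710388183594, 54.49307632446289), 64.82564544677734)
0.008 ((447.0163269042969, -12.256377220153809), (35.4842529296875, 37.511165618896484), 149.5457000732422)
0.016 ((445.4296569824219, -11.563316345214844), (34.5208854675293, 36.49278259277344), 149.54579162597656)
red [ 0.4388 -0.1498] nip [ 0.3899 -0.3076]
```

drive_tool:
  deltas:
    - {"hand": 0.85, "offset": [-0.2, 0, -5], "angular": [0, 0, 0]}
    - {"hand": 0.85, "offset": [-0.2, 0, -10], "angular": [0, 0, 0]}
    - {"hand": 0.85, "offset": [-0.2, 0, -13], "angular": [0, 0, 0]}
    - {"hand": 0.85, "offset": [-0.2, 0, -15], "angular": [0, 0, 0]}
    - {"hand": 0.85, "offset": [-0.2, 0, -15.8], "angular": [0, 0, 0]}
    - {"hand": 0.85, "offset": [-0.2, 0, -15.8], "angular": [0, 0, 0]}

```text
time: 8.8
tool_pos: [0.4465, -0.0118, 0.0003]
tcp_rot: [-0.603, -3.082, 0.0]
wrist_force: [0.6, -0.0, 0.5]
width: 0.848
```

drive_tool:
  deltas:
    - {"hand": 0.5, "offset": [0, 0, 0], "angular": [0, 0, 0]}
    - {"hand": 0.5, "offset": [0, 0, 0], "angular": [0, 0, 0]}
    - {"hand": 0.5, "offset": [0, 0, 0], "angular": [0, 0, 0]}
    - {"hand": 0.5, "offset": [0, 0, 0], "angular": [0, 0, 0]}
    - {"hand": 0.5, "offset": [0, 0, 0], "angular": [0, 0, 0]}
  force: 30

```text
time: 9.43
tool_pos: [0.4475, -0.0117, 0.0019]
tcp_rot: [0.601, 3.081, -0.0]
wrist_force: [-1.3, -1.9, 6.9]
width: 0.615
```

drive_tool:
  deltas:
    - {"hand": 0.5, "offset": [0, 0, 1.5], "angular": [0, 0, 0]}
    - {"hand": 0.5, "offset": [0, 0, 6], "angular": [0, 0, 0]}
    - {"hand": 0.5, "offset": [0, 0, 11], "angular": [0, 0, 0]}
    - {"hand": 0.5, "offset": [2, -1.5, 14], "angular": [0, 0, 0]}
    - {"hand": 0.5, "offset": [6, -4.5, 14], "angular": [0, 0, 0]}
    - {"hand": 0.5, "offset": [10, -7.5, 14], "angular": [0, 0, 0]}
    - {"hand": 0.5, "offset": [10, -7.5, 14], "angular": [0, 0, 0]}

```text
time: 10.3
tool_pos: [0.5489, -0.0882, 0.1418]
tcp_rot: [0.605, 3.08, -0.0]
wrist_force: [-1.8, -0.2, -1.2]
width: 0.617
```

drive_tool:
  deltas:
    - {"hand": 0.5, "offset": [4, -3, 0], "angular": [0, 0, 0]}
    - {"hand": 0.5, "offset": [7.5, -6, 0], "angular": [0, 0, 0]}
    - {"hand": 0.5, "offset": [7.5, -6, 0], "angular": [0, 0, 0]}
    - {"hand": 0.5, "offset": [7.5, -6, 0], "angular": [0, 0, 0]}

```text
time: 10.8
tool_pos: [0.6199, -0.1455, 0.1403]
tcp_rot: [-0.602, -3.081, -0.001]
wrist_force: [-0.1, -0.3, -2.1]
width: 0.613
```

```bash
python3 look.py w4
```

```text
10.85 [ 0.61968616 -0.14531571  0.14035709] [ 0.61902393 -0.22537377 -1.24683464] 0.6204050850599028
```

View pics/w4.png

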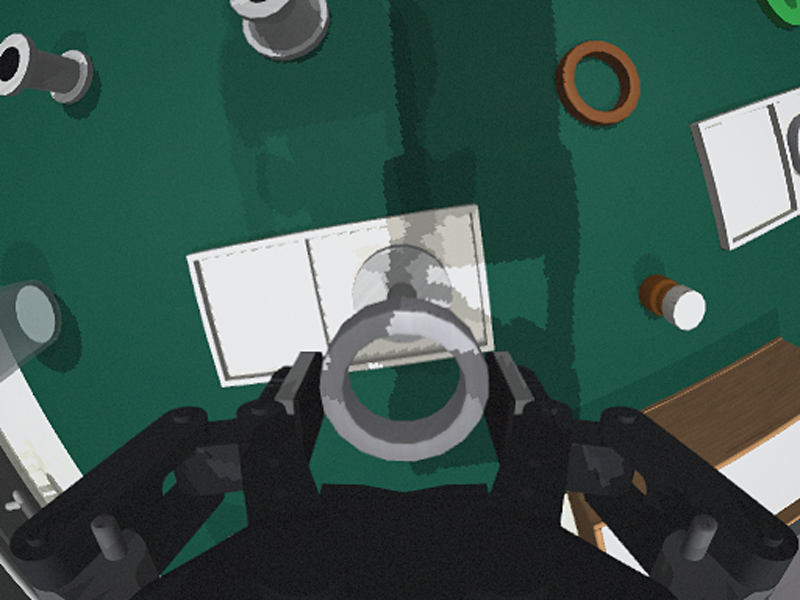

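The plate stands flat in the larger compartment, disc edges at columns 353 and 450 and its upper edge at row 245. The ring is held level at (404,379).

```bash
python3 - <<'E'
from h import *
c=dict(np.load('pics/w4.npz'))
f=lambda u,v,z:onz(c,(u+.5)/1.5625-.5,(v+.5)/1.5625-.5,z,True)[:2].round(4)
P=np.array([f(*p,.016) for p in ((353,290),(450,290),(401,245),(366,262),(437,261))])
A=np.c_[2*P,np.ones(5)]; s=np.linalg.lstsq(A,(P**2).sum(1),rcond=None)[0]; print('disc',s[:2],np.sqrt(s[2]+s[:2]@s[:2]))
top=f(401,245,.016); a=np.array(c['R'])[0,:2]; dn=np.array([-a[1],a[0]]); print(top,a)
print('ring ctr at z .148/.155',f(404,379,.148),f(404,379,.155), 'TCP',bot.read_state()['tool_pos'])
E
```

```text
disc [ 0.62394196 -0.14812469] 0.028943641156039628
[ 0.5966 -0.1374] [0.37651834 0.92640914]
ring ctr at z .148/.155 [ 0.6188 -0.1446] [ 0.6158 -0.1434] TCP [ 0.61968616 -0.14531571  0.14035709]
```

drive_tool:
  deltas:
    - {"hand": 0.5, "offset": [0.5, -0.4, -2], "angular": [0, 0, 0]}
    - {"hand": 0.5, "offset": [0.5, -0.4, -5], "angular": [0, 0, 0]}
    - {"hand": 0.5, "offset": [0.5, -0.4, -8], "angular": [0, 0, 0]}
    - {"hand": 0.5, "offset": [0.5, -0.4, -10.5], "angular": [0, 0, 0]}
    - {"hand": 0.5, "offset": [0.5, -0.4, -11.3], "angular": [0, 0, 0]}
    - {"hand": 0.5, "offset": [0.5, -0.4, -11.7], "angular": [0, 0, 0]}
    - {"hand": 0.5, "offset": [0.5, -0.4, -11.7], "angular": [0, 0, 0]}

```text
time: 11.72
tool_pos: [0.6266, -0.1504, 0.0241]
tcp_rot: [0.602, 3.082, -0.0]
wrist_force: [0.4, -0.6, -1.0]
width: 0.618
```

drive_tool:
  deltas:
    - {"hand": 0.5, "offset": [0, 0, -0.2], "angular": [0, 0, 0]}
    - {"hand": 0.5, "offset": [0, 0, -0.2], "angular": [0, 0, 0]}
    - {"hand": 0.5, "offset": [0, 0, -0.2], "angular": [0, 0, 0]}

```text
time: 12.1
tool_pos: [0.6264, -0.1504, 0.022]
tcp_rot: [0.602, 3.083, -0.0]
wrist_force: [0.5, -0.8, -1.6]
width: 0.615
```

drive_tool:
  deltas:
    - {"hand": 0.5, "offset": [-0.1, 0.1, -0.2], "angular": [0, 0, 0]}
    - {"hand": 0.5, "offset": [-0.1, 0.1, -0.3], "angular": [0, 0, 0]}
    - {"hand": 0.5, "offset": [-0.1, 0.1, -0.3], "angular": [0, 0, 0]}

```text
time: 12.48
tool_pos: [0.6249, -0.1493, 0.0182]
tcp_rot: [-0.602, -3.083, -0.0]
wrist_force: [0.3, -0.4, -0.7]
width: 0.619
```

drive_tool:
  deltas:
    - {"hand": 0.5, "offset": [0, 0, -0.1], "angular": [0, 0, 0]}
    - {"hand": 0.5, "offset": [0, 0, -0.1], "angular": [0, 0, 0]}

```text
time: 12.72
tool_pos: [0.6252, -0.1494, 0.018]
tcp_rot: [0.602, 3.083, 0.0]
wrist_force: [-1.8, -1.1, 4.3]
width: 0.618
```

drive_tool:
  deltas:
    - {"hand": 0.72, "offset": [0, 0, 0], "angular": [0, 0, 0]}
    - {"hand": 0.8, "offset": [0, 0, 0], "angular": [0, 0, 0]}
    - {"hand": 0.8, "offset": [0, 0, 0.5], "angular": [0, 0, 0]}
    - {"hand": 0.8, "offset": [0, 0, 3], "angular": [0, 0, 0]}
    - {"hand": 0.8, "offset": [0, 0, 8], "angular": [0, 0, 0]}
    - {"hand": 0.8, "offset": [0, 0, 14], "angular": [0, 0, 0]}
    - {"hand": 0.8, "offset": [-2, 4, 17], "angular": [0, 0, -8]}
    - {"hand": 0.8, "offset": [-4, 9, 18], "angular": [0, 0, -16]}

```text
time: 13.72
tool_pos: [0.5869, -0.0595, 0.2016]
tcp_rot: [1.033, 2.96, 0.002]
wrist_force: [0.5, 0.9, -0.4]
width: 0.804
```

drive_tool:
  deltas:
    - {"hand": 0.8, "offset": [-2.5, 5, 0], "angular": [0, 0, -8]}
    - {"hand": 0.8, "offset": [-5, 10, 0], "angular": [0, 0, -16]}
    - {"hand": 0.8, "offset": [-7.5, 15, 0], "angular": [0, 0, -23]}
    - {"hand": 0.8, "offset": [-10, 20, 0], "angular": [0, 0, -23]}
    - {"hand": 0.8, "offset": [-12.5, 25, 0], "angular": [0, 0, -23]}
    - {"hand": 0.8, "offset": [-15, 30, 0], "angular": [0, 0, -23]}
    - {"hand": 0.8, "offset": [-16.5, 34, 0], "angular": [0, 0, -23]}
    - {"hand": 0.8, "offset": [-16.5, 34, 0], "angular": [0, 0, -23]}

```text
time: 14.72
tool_pos: [0.4191, 0.283, 0.198]
tcp_rot: [1.591, 2.709, 0.002]
wrist_force: [0.4, -0.3, -0.1]
width: 0.8
```

drive_tool:
  deltas:
    - {"hand": 0.8, "offset": [0, 0, 0], "angular": [0, 0, 0]}

```text
time: 14.85
tool_pos: [0.4202, 0.2803, 0.1977]
tcp_rot: [1.596, 2.706, -0.0]
wrist_force: [0.3, 0.3, -0.6]
width: 0.803
```

```bash
python3 look.py w5; python3 -c "
from h import *
y=Ro.from_rotvec(bot.read_state()['tcp_rot']).as_matrix()[:,1]; print(np.degrees(np.arctan2(y[1],y[0])))"
```

```text
14.9 [0.42044181 0.27990524 0.19762782] [ 0.51808975  0.26936755 -0.5222469 ] 0.7972475791216491
28.871960374073865
```

View pics/w5.png

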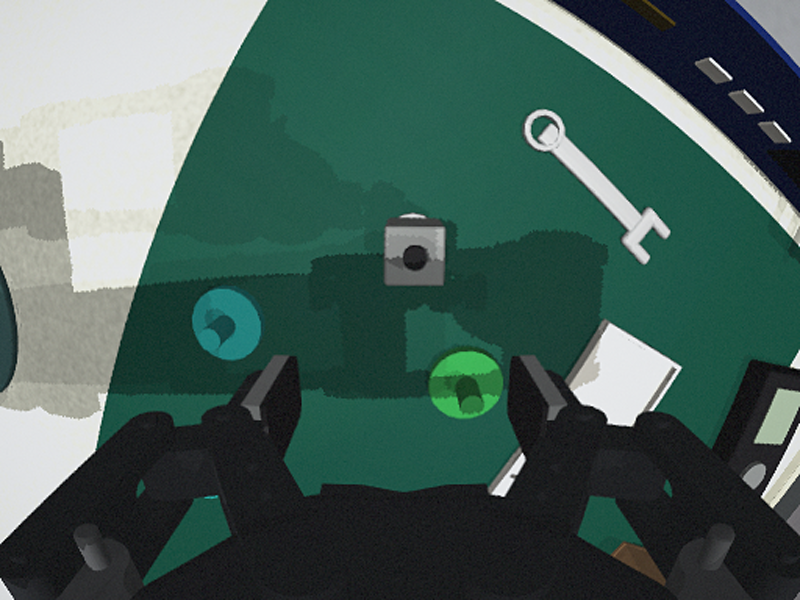

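The gauge's top square spans columns 385 to 445 and rows 227 to 286, parallel to the jaws. Its socket is at (415,258).

```bash
python3 - <<'E'
from h import *
c=dict(np.load('pics/w5.npz'))
f=lambda u,v,z:onz(c,(u+.5)/1.5625-.5,(v+.5)/1.5625-.5,z,True)[:2].round(4)
G=[f(*p,.072) for p in ((385,227),(445,227),(445,286),(384,286))]; print(np.mean(G,0),f(415,258,.08))
e=G[1]-G[0]+G[2]-G[3]; print(np.linalg.norm(e)/2,np.degrees(np.arctan2(e[1],e[0])), bot.read_state()['tool_pos'])
print('tray3',[f(*p,.012) for p in ((607,320),(681,369))])
E
```

```text
[0.41775 0.2987 ] [0.4173 0.2993]
0.03567534162415264 29.007806576529795 [0.42044181 0.27990524 0.19762782]
tray3 [array([0.5828, 0.3216]), array([0.679 , 0.3208])]
```

drive_tool:
  deltas:
    - {"hand": 0.8, "offset": [-0.3, 1.9, -2], "angular": [0, 0, 0]}
    - {"hand": 0.8, "offset": [-0.3, 1.9, -5], "angular": [0, 0, 0]}
    - {"hand": 0.8, "offset": [-0.3, 1.9, -8], "angular": [0, 0, 0]}
    - {"hand": 0.8, "offset": [-0.3, 1.9, -12], "angular": [0, 0, 0]}
    - {"hand": 0.8, "offset": [-0.3, 1.9, -15], "angular": [0, 0, 0]}
    - {"hand": 0.8, "offset": [-0.3, 1.9, -16.6], "angular": [0, 0, 0]}
    - {"hand": 0.8, "offset": [-0.3, 1.9, -16.6], "angular": [0, 0, 0]}

```text
time: 15.78
tool_pos: [0.4168, 0.2984, 0.0306]
tcp_rot: [-1.598, -2.703, 0.004]
wrist_force: [-0.3, -0.7, 0.1]
width: 0.8
```

drive_tool:
  deltas:
    - {"hand": 0.3, "offset": [0, 0, 0], "angular": [0, 0, 0]}
    - {"hand": 0.3, "offset": [0, 0, 0], "angular": [0, 0, 0]}
    - {"hand": 0.3, "offset": [0, 0, 0], "angular": [0, 0, 0]}
    - {"hand": 0.3, "offset": [0, 0, 0], "angular": [0, 0, 0]}
    - {"hand": 0.3, "offset": [0, 0, 0], "angular": [0, 0, 0]}
  force: 35

```text
time: 16.4
tool_pos: [0.4184, 0.3003, 0.0331]
tcp_rot: [1.596, 2.704, 0.004]
wrist_force: [-0.1, -1.1, 5.7]
width: 0.419
```

drive_tool:
  deltas:
    - {"hand": 0.3, "offset": [0, 0, 1.5], "angular": [0, 0, 0]}
    - {"hand": 0.3, "offset": [0, 0, 6], "angular": [0, 0, 0]}
    - {"hand": 0.3, "offset": [0, 0, 11], "angular": [0, 0, 0]}
    - {"hand": 0.3, "offset": [0, 0, 15], "angular": [0, 0, 0]}
    - {"hand": 0.3, "offset": [1, -3, 15.5], "angular": [0, 0, 0]}
    - {"hand": 0.3, "offset": [2.5, -7.5, 15.5], "angular": [0, 0, 0]}
    - {"hand": 0.3, "offset": [4.2, -12.5, 15.5], "angular": [0, 0, 0]}
    - {"hand": 0.3, "offset": [6, -17.5, 15.5], "angular": [0, 0, 0]}

```text
time: 17.4
tool_pos: [0.4771, 0.1234, 0.1872]
tcp_rot: [1.596, 2.706, 0.001]
wrist_force: [1.2, 0.3, -0.9]
width: 0.416
```

drive_tool:
  deltas:
    - {"hand": 0.3, "offset": [1.7, -5, 0], "angular": [0, 0, 0]}
    - {"hand": 0.3, "offset": [3.4, -10, 0], "angular": [0, 0, 0]}
    - {"hand": 0.3, "offset": [5.1, -15, 0], "angular": [0, 0, 0]}
    - {"hand": 0.3, "offset": [6.8, -20, 0], "angular": [0, 0, 0]}
    - {"hand": 0.3, "offset": [8.5, -25, 0], "angular": [0, 0, 0]}
    - {"hand": 0.3, "offset": [10.2, -30, 0], "angular": [0, 0, 0]}
    - {"hand": 0.3, "offset": [12, -35, 0], "angular": [0, 0, 0]}
    - {"hand": 0.3, "offset": [12, -35, 0], "angular": [0, 0, 0]}

```text
time: 18.4
tool_pos: [0.5977, -0.2288, 0.1869]
tcp_rot: [1.601, 2.702, -0.001]
wrist_force: [-0.6, -0.5, -0.4]
width: 0.417
```

drive_tool:
  deltas:
    - {"hand": 0.3, "offset": [0, 0, 0], "angular": [0, 0, 0]}
    - {"hand": 0.3, "offset": [0, 0, 0], "angular": [0, 0, 0]}

```text
time: 18.65
tool_pos: [0.5966, -0.2239, 0.1865]
tcp_rot: [-1.595, -2.706, -0.0]
wrist_force: [0.0, -0.7, -1.2]
width: 0.419
```

```bash
python3 look.py w6
```

```text
18.7 [ 0.59674159 -0.2238835   0.18667832] [ 0.3424837  0.4841942 -1.2731298] 0.4188957436157481
```

View pics/w6.png

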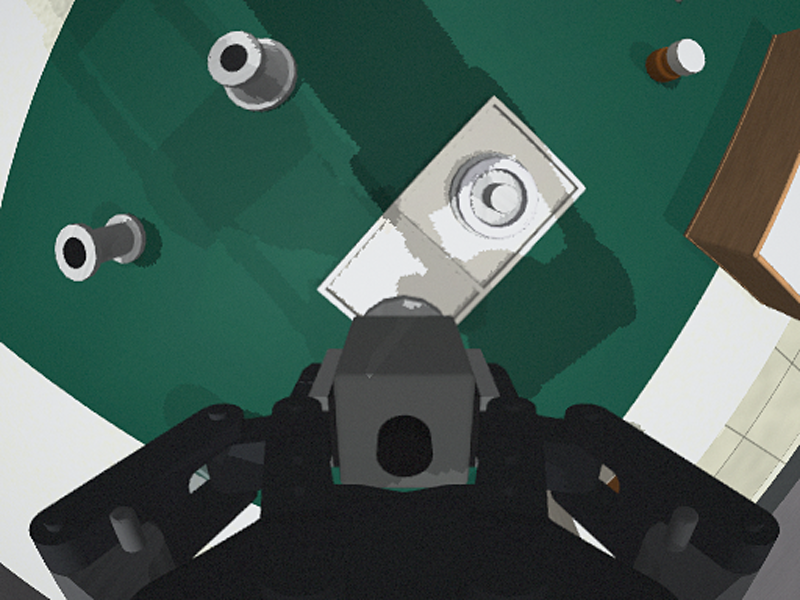

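The ring lies over the knob on the plate, around (497,195), and the gauge is held upright. I lower it into the smaller compartment.

drive_tool:
  deltas:
    - {"hand": 0.3, "offset": [0.6, -1.5, -1], "angular": [0, 0, 0]}
    - {"hand": 0.3, "offset": [0.6, -1.5, -4], "angular": [0, 0, 0]}
    - {"hand": 0.3, "offset": [0.6, -1.5, -8], "angular": [0, 0, 0]}
    - {"hand": 0.3, "offset": [0.6, -1.5, -11], "angular": [0, 0, 0]}
    - {"hand": 0.3, "offset": [0.6, -1.5, -13], "angular": [0, 0, 0]}
    - {"hand": 0.3, "offset": [0.6, -1.5, -14], "angular": [0, 0, 0]}
    - {"hand": 0.3, "offset": [0.6, -1.5, -14.4], "angular": [0, 0, 0]}
    - {"hand": 0.3, "offset": [0.6, -1.5, -14.4], "angular": [0, 0, 0]}

```text
time: 19.7
tool_pos: [0.6039, -0.2407, 0.0434]
tcp_rot: [1.596, 2.704, 0.0]
wrist_force: [-0.1, -0.4, -1.5]
width: 0.42
```

drive_tool:
  deltas:
    - {"hand": 0.3, "offset": [0, 0, -0.2], "angular": [0, 0, 0]}
    - {"hand": 0.3, "offset": [0, 0, -0.3], "angular": [0, 0, 0]}
    - {"hand": 0.3, "offset": [0, 0, -0.3], "angular": [0, 0, 0]}

```text
time: 20.08
tool_pos: [0.6032, -0.2404, 0.0398]
tcp_rot: [1.597, 2.705, 0.0]
wrist_force: [0.1, 0.1, -1.6]
width: 0.413
```

drive_tool:
  deltas:
    - {"hand": 0.3, "offset": [0, 0, -0.1], "angular": [0, 0, 0]}
    - {"hand": 0.3, "offset": [0, 0, -0.2], "angular": [0, 0, 0]}
    - {"hand": 0.3, "offset": [0, 0, -0.2], "angular": [0, 0, 0]}

```text
time: 20.45
tool_pos: [0.603, -0.2403, 0.0373]
tcp_rot: [-1.597, -2.705, 0.0]
wrist_force: [1.0, -0.4, -1.4]
width: 0.416
```

drive_tool:
  deltas:
    - {"hand": 0.3, "offset": [0, 0, -0.1], "angular": [0, 0, 0]}
    - {"hand": 0.3, "offset": [0, 0, -0.1], "angular": [0, 0, 0]}

```text
time: 20.7
tool_pos: [0.6031, -0.2404, 0.0372]
tcp_rot: [-1.597, -2.705, 0.0]
wrist_force: [-2.8, 1.5, 4.0]
width: 0.416
```

drive_tool:
  deltas:
    - {"hand": 0.5, "offset": [0, 0, 0], "angular": [0, 0, 0]}
    - {"hand": 0.75, "offset": [0, 0, 0], "angular": [0, 0, 0]}
    - {"hand": 0.75, "offset": [0, 0, 0.5], "angular": [0, 0, 0]}
    - {"hand": 0.75, "offset": [0, 0, 3], "angular": [0, 0, 0]}
    - {"hand": 0.75, "offset": [0, 0, 8], "angular": [0, 0, 0]}
    - {"hand": 0.75, "offset": [0, 0, 13], "angular": [0, 0, 0]}
    - {"hand": 0.75, "offset": [-3, -1, 15], "angular": [0, 0, 0]}
    - {"hand": 0.75, "offset": [-8, -2.5, 15], "angular": [0, 0, 0]}

```text
time: 21.7
tool_pos: [0.5254, -0.2665, 0.1904]
tcp_rot: [1.591, 2.701, 0.0]
wrist_force: [-0.6, -0.6, 0.4]
width: 0.75
```

drive_tool:
  deltas:
    - {"hand": 0.75, "offset": [-5, -1.5, 0], "angular": [0, 0, 0]}
    - {"hand": 0.75, "offset": [-10, -3, 0], "angular": [0, 0, 0]}
    - {"hand": 0.75, "offset": [-13, -4.4, 0], "angular": [0, 0, 0]}
    - {"hand": 0.75, "offset": [-13, -4.4, 0], "angular": [0, 0, 0]}
    - {"hand": 0.75, "offset": [-13, -4.4, 0], "angular": [0, 0, 0]}
    - {"hand": 0.75, "offset": [-13, -4.4, 0], "angular": [0, 0, 0]}

```text
time: 22.45
tool_pos: [0.3941, -0.3092, 0.1867]
tcp_rot: [1.595, 2.706, 0.0]
wrist_force: [0.3, -0.4, 0.0]
width: 0.748
```

```bash
cat > bore.py <<'E'
# dark bore in the wrist view, nearest to the expected point: prints its centre on the top plane
import sys
from h import *
n,z,x,y=sys.argv[1],*map(float,sys.argv[2:5])
c=dict(np.load('pics/%s.npz'%n)); g=cv2.cvtColor(c['frame'],cv2.COLOR_BGR2GRAY)
u,v=proj(c,[x,y,z],True); print('expect px',u*1.5625,v*1.5625)
for q in cv2.findContours((g<40).astype(np.uint8),cv2.RETR_EXTERNAL,cv2.CHAIN_APPROX_NONE)[0]:
    M=cv2.moments(q)
    if 50<M['m00']<1500:
        p=M['m10']/M['m00'],M['m01']/M['m00']
        if np.hypot(p[0]-u,p[1]-v)<60: print(np.array(p)*1.5625,M['m00'],onz(c,*p,z,True).round(4))
print(bot.read_state()['tool_pos'].round(4))
E
python3 look.py w7; python3 bore.py w7 .07 .389 -.309
```

```text
22.5 [ 0.39409237 -0.30906686  0.18659868] [ 0.12112801  0.08605594 -0.1365316 ] 0.7493951522351687
expect px 395.33728985537965 284.33662655236816
[392.36322832 283.4222561 ] 369.0 [ 0.3872 -0.3094  0.07  ]
[ 0.3941 -0.3091  0.1866]
```

View pics/w7.png

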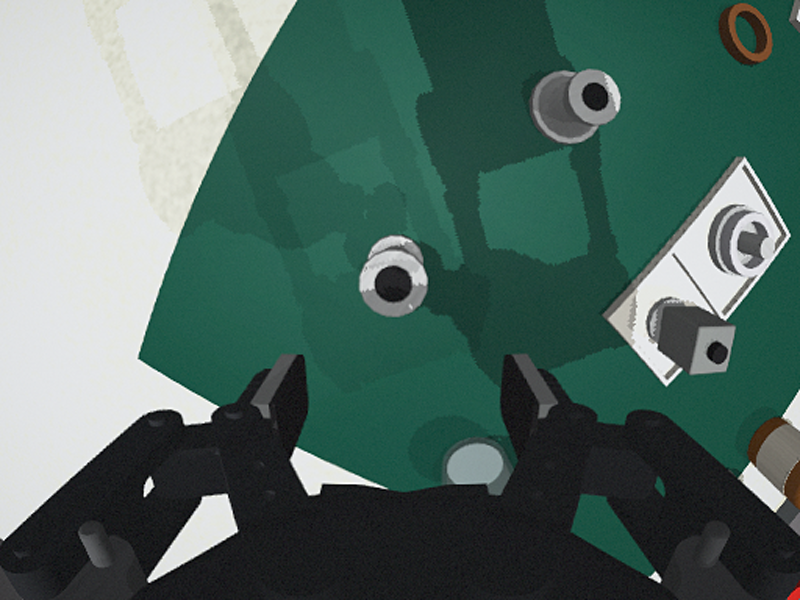

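The pipe's bore is at (392,283), which gives (0.387,-0.309). The kit in tray_two looks right: gauge standing at (715,350), ring over the knob at (745,240).

drive_tool:
  deltas:
    - {"hand": 0.75, "offset": [-0.7, 0, -1], "angular": [0, 0, 0]}
    - {"hand": 0.75, "offset": [-0.7, 0, -4], "angular": [0, 0, 0]}
    - {"hand": 0.75, "offset": [-0.7, 0, -8], "angular": [0, 0, 0]}
    - {"hand": 0.75, "offset": [-0.7, 0, -11], "angular": [0, 0, 0]}
    - {"hand": 0.75, "offset": [-0.7, 0, -13.5], "angular": [0, 0, 0]}
    - {"hand": 0.75, "offset": [-0.7, 0, -14.2], "angular": [0, 0, 0]}
    - {"hand": 0.75, "offset": [-0.7, 0, -14.2], "angular": [0, 0, 0]}

```text
time: 23.38
tool_pos: [0.3858, -0.309, 0.0441]
tcp_rot: [-1.596, -2.705, -0.0]
wrist_force: [-0.6, -0.1, 0.4]
width: 0.751
```

drive_tool:
  deltas:
    - {"hand": 0.3, "offset": [0, 0, 0], "angular": [0, 0, 0]}
    - {"hand": 0.3, "offset": [0, 0, 0], "angular": [0, 0, 0]}
    - {"hand": 0.3, "offset": [0, 0, 0], "angular": [0, 0, 0]}
    - {"hand": 0.3, "offset": [0, 0, 0], "angular": [0, 0, 0]}
    - {"hand": 0.3, "offset": [0, 0, 0], "angular": [0, 0, 0]}
  force: 50

```text
time: 24.0
tool_pos: [0.3872, -0.3102, 0.046]
tcp_rot: [1.595, 2.703, -0.001]
wrist_force: [-0.1, -0.0, 6.2]
width: 0.444
```

drive_tool:
  deltas:
    - {"hand": 0.3, "offset": [0, 0, 1.5], "angular": [0, 0, 0]}
    - {"hand": 0.3, "offset": [0, 0, 6], "angular": [0, 0, 0]}
    - {"hand": 0.3, "offset": [0, 0, 11], "angular": [0, 0, 0]}
    - {"hand": 0.3, "offset": [0, 0, 15], "angular": [0, 0, 0]}
    - {"hand": 0.3, "offset": [1.2, 3, 15.5], "angular": [0, 0, 0]}
    - {"hand": 0.3, "offset": [3, 7.5, 15.5], "angular": [0, 0, 0]}
    - {"hand": 0.3, "offset": [5, 12.5, 15.5], "angular": [0, 0, 0]}
    - {"hand": 0.3, "offset": [7, 17.5, 15.5], "angular": [0, 0, 0]}

```text
time: 25.0
tool_pos: [0.456, -0.1329, 0.1999]
tcp_rot: [1.598, 2.705, -0.0]
wrist_force: [0.7, -0.7, -2.7]
width: 0.439
```

drive_tool:
  deltas:
    - {"hand": 0.3, "offset": [2, 5, 0], "angular": [0, 0, 0]}
    - {"hand": 0.3, "offset": [4, 10, 0], "angular": [0, 0, 0]}
    - {"hand": 0.3, "offset": [6.3, 15, 0], "angular": [0, 0, 0]}
    - {"hand": 0.3, "offset": [8.5, 20, 0], "angular": [0, 0, 0]}
    - {"hand": 0.3, "offset": [10.7, 25, 0], "angular": [0, 0, 0]}
    - {"hand": 0.3, "offset": [13, 30, 0], "angular": [0, 0, 0]}
    - {"hand": 0.3, "offset": [15, 35, 0], "angular": [0, 0, 0]}
    - {"hand": 0.3, "offset": [17, 39, 0], "angular": [0, 0, 0]}

```text
time: 26.0
tool_pos: [0.6259, 0.2576, 0.1995]
tcp_rot: [-1.595, -2.706, 0.001]
wrist_force: [0.3, -0.8, -1.6]
width: 0.444
```

drive_tool:
  deltas:
    - {"hand": 0.3, "offset": [0, 0, 0], "angular": [0, 0, 0]}
    - {"hand": 0.3, "offset": [0, 0, 0], "angular": [0, 0, 0]}
    - {"hand": 0.3, "offset": [0, 0, 0], "angular": [0, 0, 0]}

```text
time: 26.38
tool_pos: [0.6255, 0.2544, 0.1995]
tcp_rot: [-1.598, -2.704, 0.001]
wrist_force: [-0.3, 0.1, -2.9]
width: 0.447
```

```bash
python3 look.py w8
```

```text
26.425 [0.62566052 0.25438068 0.19964896] [ 0.5416845  -0.10468223 -1.71596965] 0.44234569119210937
```

View pics/w8.png

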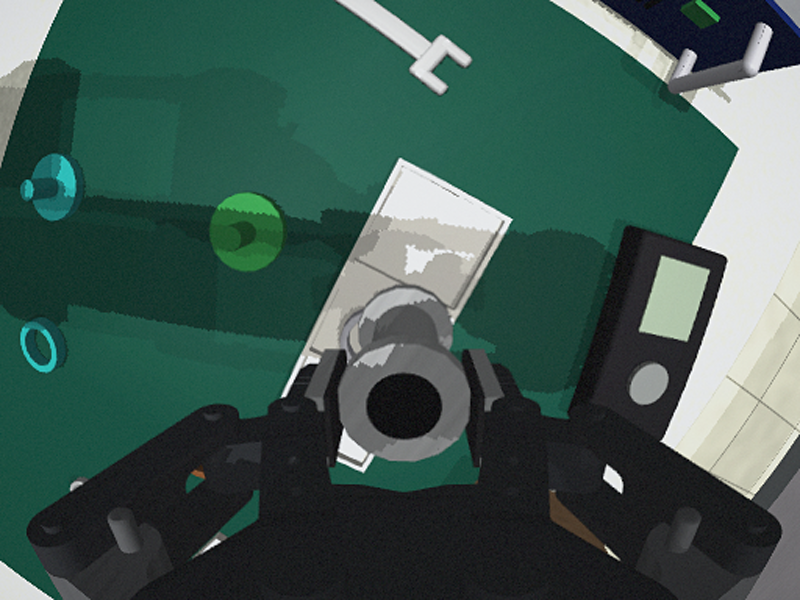

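The pipe is held upright. The far end of tray_three has rim corners at (400,159) and (512,219), and the divider meets the left wall near (355,262).

```bash
python3 - <<'E'
from h import *
c=dict(np.load('pics/w8.npz'))
f=lambda u,v,z:onz(c,(u+.5)/1.5625-.5,(v+.5)/1.5625-.5,z,True)[:2].round(4)
A,B,D=f(400,159,.012),f(512,219,.012),f(352,260,.012); print(A,B,D)
e=(B-A)/np.linalg.norm(B-A); n=np.array([e[1],-e[0]]); print(np.linalg.norm(B-A),'ctr',(A+B)/2+.042*n,'other end',(A+B)/2+.202*n)
E
```

```text
[0.5863 0.3202] [0.6776 0.3226] [0.5907 0.2397]
0.09133153891181287 ctr [0.63305367 0.2794145 ] other end [0.63725813 0.11946976]
```

drive_tool:
  deltas:
    - {"hand": 0.3, "offset": [0.6, 2.5, -1], "angular": [0, 0, 0]}
    - {"hand": 0.3, "offset": [0.6, 2.5, -4], "angular": [0, 0, 0]}
    - {"hand": 0.3, "offset": [0.6, 2.5, -8], "angular": [0, 0, 0]}
    - {"hand": 0.3, "offset": [0.6, 2.5, -11], "angular": [0, 0, 0]}
    - {"hand": 0.3, "offset": [0.6, 2.5, -13], "angular": [0, 0, 0]}
    - {"hand": 0.3, "offset": [0.6, 2.5, -14], "angular": [0, 0, 0]}
    - {"hand": 0.3, "offset": [0.6, 2.5, -14.4], "angular": [0, 0, 0]}
    - {"hand": 0.3, "offset": [0.6, 2.5, -14.4], "angular": [0, 0, 0]}

```text
time: 27.42
tool_pos: [0.6329, 0.2809, 0.0565]
tcp_rot: [1.597, 2.705, 0.002]
wrist_force: [0.3, -1.1, -2.9]
width: 0.444
```

drive_tool:
  deltas:
    - {"hand": 0.3, "offset": [0, 0, -0.2], "angular": [0, 0, 0]}
    - {"hand": 0.3, "offset": [0, 0, -0.3], "angular": [0, 0, 0]}
    - {"hand": 0.3, "offset": [0, 0, -0.3], "angular": [0, 0, 0]}

```text
time: 27.8
tool_pos: [0.6322, 0.2807, 0.0528]
tcp_rot: [1.597, 2.705, 0.0]
wrist_force: [-0.4, -0.8, -3.3]
width: 0.445
```

drive_tool:
  deltas:
    - {"hand": 0.3, "offset": [0, 0, -0.1], "angular": [0, 0, 0]}
    - {"hand": 0.3, "offset": [0, 0, -0.2], "angular": [0, 0, 0]}
    - {"hand": 0.3, "offset": [0, 0, -0.2], "angular": [0, 0, 0]}

```text
time: 28.18
tool_pos: [0.632, 0.2806, 0.0503]
tcp_rot: [-1.597, -2.705, 0.001]
wrist_force: [0.9, -0.7, -2.8]
width: 0.445
```

drive_tool:
  deltas:
    - {"hand": 0.3, "offset": [0, 0, -0.1], "angular": [0, 0, 0]}
    - {"hand": 0.3, "offset": [0, 0, -0.1], "angular": [0, 0, 0]}

```text
time: 28.42
tool_pos: [0.6322, 0.2807, 0.0501]
tcp_rot: [1.597, 2.705, 0.0]
wrist_force: [-1.4, -0.7, 0.7]
width: 0.442
```

drive_tool:
  deltas:
    - {"hand": 0.5, "offset": [0, 0, 0], "angular": [0, 0, 0]}
    - {"hand": 0.75, "offset": [0, 0, 0], "angular": [0, 0, 0]}
    - {"hand": 0.75, "offset": [0, 0, 0.5], "angular": [0, 0, 0]}
    - {"hand": 0.75, "offset": [0, 0, 3], "angular": [0, 0, 0]}
    - {"hand": 0.75, "offset": [0, 0, 8], "angular": [0, 0, 0]}
    - {"hand": 0.75, "offset": [0, 0, 12], "angular": [0, 0, 0]}
    - {"hand": 0.75, "offset": [-1.5, -4, 13], "angular": [0, 0, 0]}
    - {"hand": 0.75, "offset": [-3.5, -9, 13], "angular": [0, 0, 0]}

```text
time: 29.42
tool_pos: [0.5985, 0.1909, 0.1823]
tcp_rot: [1.592, 2.704, 0.006]
wrist_force: [0.3, -0.6, 0.7]
width: 0.753
```

drive_tool:
  deltas:
    - {"hand": 0.75, "offset": [-2.3, -5, 0], "angular": [0, 0, 0]}
    - {"hand": 0.75, "offset": [-4.6, -10, 0], "angular": [0, 0, 0]}
    - {"hand": 0.75, "offset": [-7, -15, 0], "angular": [0, 0, 0]}
    - {"hand": 0.75, "offset": [-9.3, -20, 0], "angular": [0, 0, 0]}
    - {"hand": 0.75, "offset": [-11.6, -25, 0], "angular": [0, 0, 0]}
    - {"hand": 0.75, "offset": [-14, -30, 0], "angular": [0, 0, 0]}
    - {"hand": 0.75, "offset": [-16, -34, 0], "angular": [0, 0, 0]}
    - {"hand": 0.75, "offset": [-16, -34, 0], "angular": [0, 0, 0]}

```text
time: 30.42
tool_pos: [0.4361, -0.1517, 0.1801]
tcp_rot: [1.603, 2.701, -0.001]
wrist_force: [0.4, 0.1, -1.0]
width: 0.752
```

drive_tool:
  deltas:
    - {"hand": 0.75, "offset": [0, 0, 0], "angular": [0, 0, 0]}
    - {"hand": 0.75, "offset": [0, 0, 0], "angular": [0, 0, 0]}

```text
time: 30.68
tool_pos: [0.4377, -0.1485, 0.1797]
tcp_rot: [1.595, 2.706, 0.001]
wrist_force: [1.3, 0.1, -0.6]
width: 0.752
```

```bash
python3 look.py w9; python3 bore.py w9 .059 .438 -.150
```

```text
30.725 [ 0.43767813 -0.14843854  0.17962749] [-0.4135283   0.59381198  0.46079108] 0.751053135786012
expect px 402.2738173326134 289.5162013447309
[403.13888889 289.00347222] 225.0 [ 0.4383 -0.1495  0.059 ]
[391.60367502 216.35939036] 169.5 [ 0.4119 -0.1154  0.059 ]
[ 0.4377 -0.1484  0.1796]
```

drive_tool:
  deltas:
    - {"hand": 0.75, "offset": [0.1, -0.1, -3], "angular": [0, 0, 0]}
    - {"hand": 0.75, "offset": [0.1, -0.1, -7], "angular": [0, 0, 0]}
    - {"hand": 0.75, "offset": [0.1, -0.1, -11], "angular": [0, 0, 0]}
    - {"hand": 0.75, "offset": [0.1, -0.1, -13.5], "angular": [0, 0, 0]}
    - {"hand": 0.75, "offset": [0.1, -0.1, -14.5], "angular": [0, 0, 0]}
    - {"hand": 0.75, "offset": [0.1, -0.1, -14.5], "angular": [0, 0, 0]}

```text
time: 31.48
tool_pos: [0.4382, -0.1497, 0.0342]
tcp_rot: [-1.595, -2.705, 0.0]
wrist_force: [-0.3, 1.0, 0.4]
width: 0.745
```

drive_tool:
  deltas:
    - {"hand": 0.2, "offset": [0, 0, 0], "angular": [0, 0, 0]}
    - {"hand": 0.2, "offset": [0, 0, 0], "angular": [0, 0, 0]}
    - {"hand": 0.2, "offset": [0, 0, 0], "angular": [0, 0, 0]}
    - {"hand": 0.2, "offset": [0, 0, 0], "angular": [0, 0, 0]}
    - {"hand": 0.2, "offset": [0, 0, 0], "angular": [0, 0, 0]}
  force: 50

```text
time: 32.1
tool_pos: [0.4394, -0.1509, 0.0361]
tcp_rot: [1.596, 2.703, 0.001]
wrist_force: [-1.1, 0.2, 7.3]
width: 0.399
```

drive_tool:
  deltas:
    - {"hand": 0.2, "offset": [0, 0, 1.5], "angular": [0, 0, 0]}
    - {"hand": 0.2, "offset": [0, 0, 6], "angular": [0, 0, 0]}
    - {"hand": 0.2, "offset": [0, 0, 11], "angular": [0, 0, 0]}
    - {"hand": 0.2, "offset": [0, 0, 14], "angular": [0, 0, 0]}
    - {"hand": 0.2, "offset": [2, 3, 14.5], "angular": [0, 0, 0]}
    - {"hand": 0.2, "offset": [5, 7, 14.5], "angular": [0, 0, 0]}
    - {"hand": 0.2, "offset": [8, 11, 14.5], "angular": [0, 0, 0]}
    - {"hand": 0.2, "offset": [11, 15, 14.5], "angular": [0, 0, 0]}

```text
time: 33.1
tool_pos: [0.5486, 0.0009, 0.1803]
tcp_rot: [1.597, 2.705, 0.0]
wrist_force: [1.2, -1.1, -2.9]
width: 0.4
```

drive_tool:
  deltas:
    - {"hand": 0.2, "offset": [3, 4, 0], "angular": [0, 0, 0]}
    - {"hand": 0.2, "offset": [6, 8, 0], "angular": [0, 0, 0]}
    - {"hand": 0.2, "offset": [8.5, 12, 0], "angular": [0, 0, 0]}
    - {"hand": 0.2, "offset": [8.5, 12, 0], "angular": [0, 0, 0]}
    - {"hand": 0.2, "offset": [8.5, 12, 0], "angular": [0, 0, 0]}
    - {"hand": 0.2, "offset": [8.5, 12, 0], "angular": [0, 0, 0]}

```text
time: 33.85
tool_pos: [0.6324, 0.1185, 0.1796]
tcp_rot: [-1.598, -2.704, 0.001]
wrist_force: [-0.3, 0.0, -1.8]
width: 0.395
```

```bash
python3 look.py w10
```

```text
33.9 [0.63247141 0.118484   0.17967036] [-0.31040345 -0.47560766 -1.90848314] 0.3996345667674287
```

View pics/w10.png

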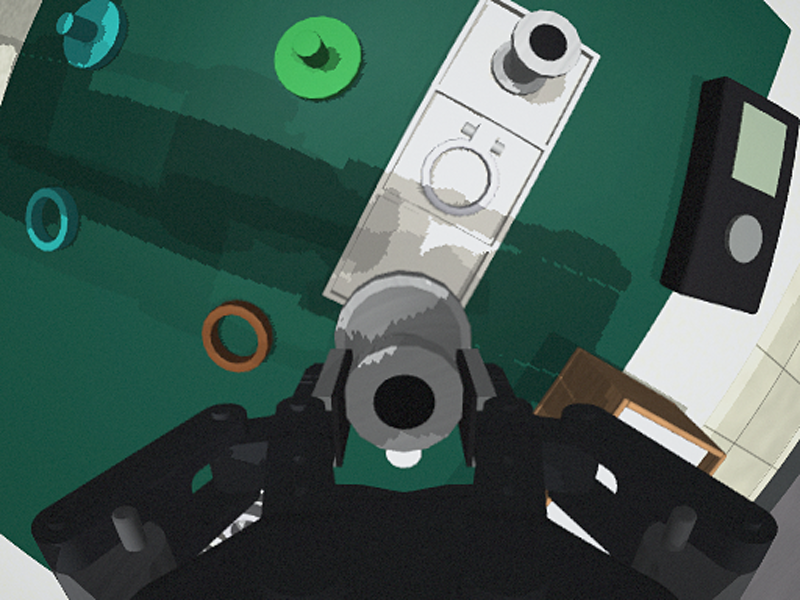

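The pipe stands in the far compartment at (545,50) and the clamp is unmoved at (460,175). The reducer is held upright. The nearest divider runs from (382,190) to (493,243), and the near left rim corner is at (325,297).

```bash
python3 - <<'E'
from h import *
c=dict(np.load('pics/w10.npz'))
f=lambda u,v,z:onz(c,(u+.5)/1.5625-.5,(v+.5)/1.5625-.5,z,True)[:2].round(4)
A,B,D=f(382,190,.012),f(493,243,.012),f(325,297,.012); e=(B-A)/np.linalg.norm(B-A); n=np.array([e[1],-e[0]]);n*=np.sign(-n[1])
print(A,B,D,'ctr',(A+B)/2+.040*n, D+.046*e-.042*n)
E
```

```text
[0.5931 0.16  ] [0.6763 0.1653] [0.593  0.0758] ctr [0.63724292 0.12273091] [0.63623688 0.1206394 ]
```

drive_tool:
  deltas:
    - {"hand": 0.2, "offset": [0.3, 0.1, -2], "angular": [0, 0, 0]}
    - {"hand": 0.2, "offset": [0.3, 0.1, -6], "angular": [0, 0, 0]}
    - {"hand": 0.2, "offset": [0.3, 0.1, -10], "angular": [0, 0, 0]}
    - {"hand": 0.2, "offset": [0.3, 0.1, -12], "angular": [0, 0, 0]}
    - {"hand": 0.2, "offset": [0.3, 0.1, -13], "angular": [0, 0, 0]}
    - {"hand": 0.2, "offset": [0.3, 0.1, -13.4], "angular": [0, 0, 0]}
    - {"hand": 0.2, "offset": [0.3, 0.1, -13.4], "angular": [0, 0, 0]}

```text
time: 34.78
tool_pos: [0.6371, 0.1208, 0.0466]
tcp_rot: [1.596, 2.704, 0.002]
wrist_force: [-0.1, -0.8, -1.7]
width: 0.4
```

drive_tool:
  deltas:
    - {"hand": 0.2, "offset": [0, 0, -0.2], "angular": [0, 0, 0]}
    - {"hand": 0.2, "offset": [0, 0, -0.3], "angular": [0, 0, 0]}
    - {"hand": 0.2, "offset": [0, 0, -0.3], "angular": [0, 0, 0]}

```text
time: 35.15
tool_pos: [0.6363, 0.1207, 0.0429]
tcp_rot: [1.597, 2.705, 0.0]
wrist_force: [0.6, -0.5, -2.3]
width: 0.4
```

drive_tool:
  deltas:
    - {"hand": 0.2, "offset": [0, 0, -0.1], "angular": [0, 0, 0]}
    - {"hand": 0.2, "offset": [0, 0, -0.2], "angular": [0, 0, 0]}
    - {"hand": 0.2, "offset": [0, 0, -0.2], "angular": [0, 0, 0]}

```text
time: 35.52
tool_pos: [0.6361, 0.1206, 0.0404]
tcp_rot: [-1.597, -2.705, 0.0]
wrist_force: [-1.2, 0.6, -2.1]
width: 0.397
```

drive_tool:
  deltas:
    - {"hand": 0.2, "offset": [0, 0, -0.1], "angular": [0, 0, 0]}
    - {"hand": 0.2, "offset": [0, 0, -0.1], "angular": [0, 0, 0]}

```text
time: 35.78
tool_pos: [0.6362, 0.1206, 0.0403]
tcp_rot: [1.597, 2.705, -0.0]
wrist_force: [-2.1, -0.7, 4.6]
width: 0.396
```

Contact felt, so I release, rise clear and check from the fixed cameras.

drive_tool:
  deltas:
    - {"hand": 0.5, "offset": [0, 0, 0], "angular": [0, 0, 0]}
    - {"hand": 0.75, "offset": [0, 0, 0], "angular": [0, 0, 0]}
    - {"hand": 0.75, "offset": [0, 0, 0.5], "angular": [0, 0, 0]}
    - {"hand": 0.75, "offset": [0, 0, 3], "angular": [0, 0, 0]}
    - {"hand": 0.75, "offset": [0, 0, 8], "angular": [0, 0, 0]}
    - {"hand": 0.75, "offset": [0, 0, 13], "angular": [0, 0, 0]}
    - {"hand": 0.75, "offset": [-5, 0, 17], "angular": [0, 0, 0]}
    - {"hand": 0.75, "offset": [-10, 0, 20], "angular": [0, 0, 0]}

```text
time: 36.78
tool_pos: [0.5362, 0.1208, 0.2421]
tcp_rot: [1.596, 2.703, 0.003]
wrist_force: [0.5, 0.8, -0.1]
width: 0.75
```

drive_tool:
  deltas:
    - {"hand": 0.75, "offset": [-5, 0, 5], "angular": [0, 0, 0]}
    - {"hand": 0.75, "offset": [-8, 0, 8], "angular": [0, 0, 0]}
    - {"hand": 0.75, "offset": [-8, 0, 8], "angular": [0, 0, 0]}
    - {"hand": 0.75, "offset": [-8, 0, 8], "angular": [0, 0, 0]}
    - {"hand": 0.75, "offset": [-8, 0, 8], "angular": [0, 0, 0]}

```text
time: 37.4
tool_pos: [0.4561, 0.1204, 0.3176]
tcp_rot: [-1.596, -2.703, 0.003]
wrist_force: [-0.0, -0.3, -0.6]
width: 0.752
```

```bash
python3 look.py s1 scene && python3 look.py d1 side && python3 look.py w11
```

```text
37.45 [0.456112   0.1204097  0.31757842] [ 0.12391655 -0.63667461  0.34438054] 0.7500000038655125
37.5 [0.45610021 0.12046049 0.31765389] [ 0.20700437 -0.105981   -0.51115471] 0.7536367134546437
37.55 [0.45618071 0.12044692 0.31789144] [-0.28044518  0.28906464  0.46928051] 0.7506084980158627
```

View pics/s1.png

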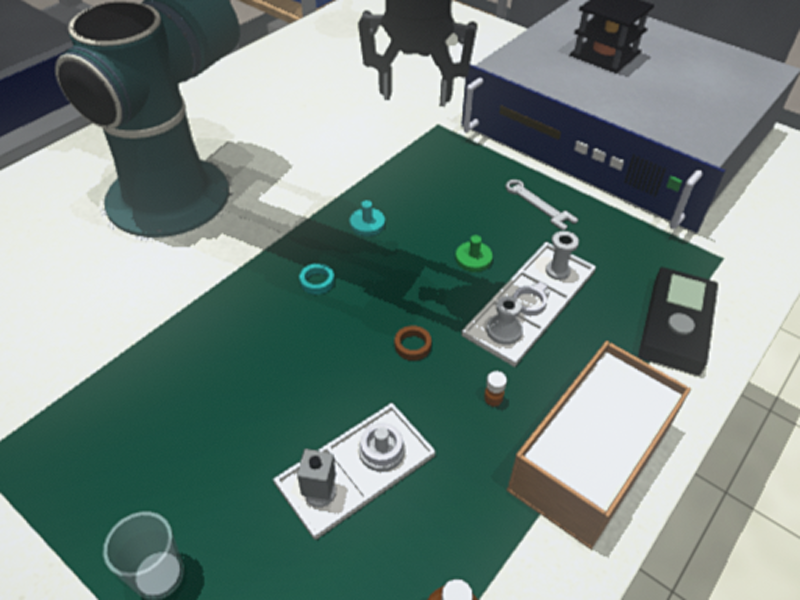

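View pics/w11.png

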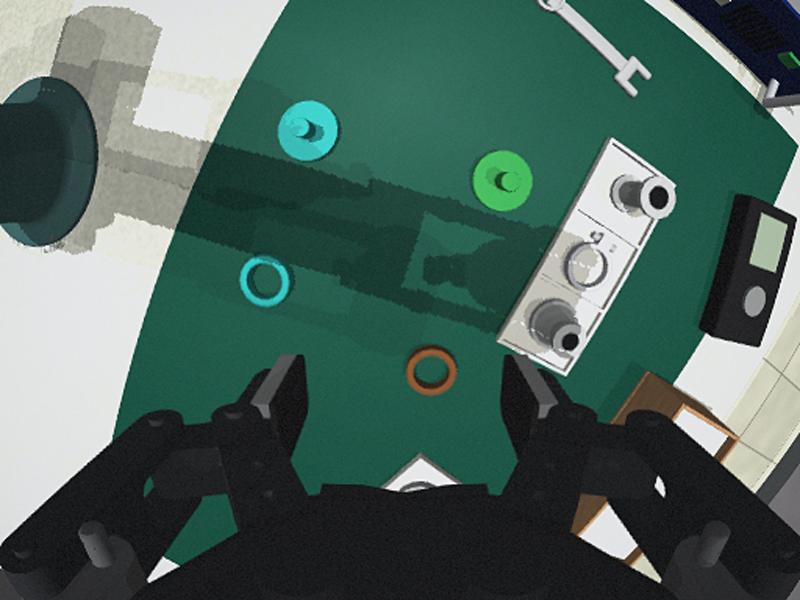

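The scene view shows the plate with the ring around its knob at (382,445), the gauge upright at (317,475), the pipe at (563,255) and the reducer at (505,320), each inside its compartment. The wrist view agrees for tray_three, with the clamp at (585,262). The vial, spanner and look-alikes have not moved, so I hand the job in.

```bash
python3 -c "
from workcell import bot
print(bot.finish_job())"
```

```text
the job is handed in; nothing more can be done
None
```

Both kits are made up and the job is handed in, at about 37.6 s on the robot's clock. I placed the parts in the order asked:
- **Two-compartment tray:** the plate, the ring over its knob and the gauge.
- **Three-compartment tray:** the pipe in the +y end and the reducer in the -y end.

I lowered each part in millimetre steps until the wrist force showed contact, then released it.

**Last checks:** the final scene view and the wrist view of the three-compartment tray show every part upright or flat in its compartment. The clamp, vial, spanner and look-alikes are where they were. The gripper was clear and the wrist force close to zero.

**Limits:** no check failed. I judged how well the parts stand from these pictures only. I saved a final side-camera picture but did not view it. The robot gave no verdict.

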